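# Tip a tool case out of a packed row and stand it on the mat

## Robot

A 6-joint arm with a two-finger parallel gripper is mounted at the origin on the work surface. World frame = base frame: x ahead of the robot, y to its left, z up, the work surface at z = 0. Lengths are in m, angles in rad, forces in N, time in s.
With the tool pointing down it reaches from about 0.35 to 0.95 m from the base axis. Payload 17.4 kg.
Tool frame: the origin (TCP) lies between the finger pads; the fingertips stand 14 mm ahead of it and the grasp point (between the pads) lies 5 mm behind it; z points along the fingers, y is the direction in which the jaws open and shut (so a half turn about z gives the same grasp; the last joint's range is limited). The gripper opens to 93 mm and grips with 3 to 60 N. Pads are 15 mm wide; open, the fingers measure 128 mm over their backs; the gripper's body (75 mm by 188 mm) begins 65 mm behind the grasp point.
Start: joints at [-1.171, 0.116, 1.442, -0, 1.584, -0.038], TCP at [0.286, -0.611, 0.233] pointing down, gripper open.
Joint ranges: [-2.83, 2.83], [-0.83, 2.19], [0.07, 2.5], [-1.14, 4.28], [0.01, 3], [-2.97, 2.97]. Speed limits (rad/s): [1.89, 1.89, 2.22, 3.14, 3.14, 3.14].

## Interface

Orientations are given as a unit quaternion [x, y, z, w].
In Python, from rig import r gives the robot as it stands.
- The arm moves only by the tool carry_out, never from a script. Its argument "increments" is text: rows parted by semicolons, each of 4 numbers parted by spaces: the shift along the tool's x, y, z in mm, then the turn about the tool's z in degrees. A call has 1 to 20 rows; each row shifts and turns the pose as measured when the row begins, along the tool's axes as they then stand; what a row does not reach is not made up. A row lasts 1/12 s, in which the tool goes at most 41.7 mm and 7.16 degrees, less where a joint would pass 70% of its speed; a pose out of reach is approached as far as the arm can. A call is refused whole if a number of a shift passes 41.7 or a number of a turn 7.16, either way. A call with a gripper value outside its range is refused whole. "claw" is the closure in counts, from 0 (fully open) to 255 (shut), set as the call begins (left out, the last holds). The fingers move at their own pace and stop on an object; "force" is the grip in N (left out, the last holds). Time passes only in rows, so rows that do not move let the fingers close. It gives the time, the measured TCP pose, the force and the opening at its end, in the units of the state.
- r.get_obs(): the state, without advancing time (a new reading comes with each control period).
- r.grab_frame(name): name is "side" or "top"; returns (picture, depth): 480x640x3 uint8, red, green, blue; 480x640 float32, m along the optical axis (not along the pixel's ray), 0 where there is no reading.
- r.camera_params(name): a dict with "fovy" (degrees; the focal length in pixels is half the picture's height over the tangent of half this angle, whatever the lens; pixels are square), "cx", "cy" (the principal point, pixels), "eye" and "orientation" of the camera in the world. Camera axes: x right, y down, z forward; pixel columns grow to the right and rows downward; lengths in m; the calibration is good to about 2 mm. A picture is of the moment at which its call begins. camera_params takes no time and is no camera call.
- r.close_job(): hands the job in, once; it reports no verdict.
The state is a dict: "time_s": time; "joints": joint angles; "joint_vel": joint speeds; "joint_efforts": joint torques, N m; "eef_pos": TCP position; "tool_rot": TCP orientation; "wrist_force": force on the tool from outside, world axes, zero at the start; "torque": the same for the moment, N m; "finger_gap": opening from 0.0 (shut) to 1.0 (fully open).
Only numpy, scipy, OpenCV 4.12 (cv2) and the standard library are available. Lean on these libraries where they do the work, as an engineer would, in place of code of your own. Each camera call takes 0.05 s, during which the arm holds its last target.

## Task

Three hard tool cases stand packed side by side in the rack. Tip the short one out towards the front by its top, so that it leans on the rack's front rail, then lift it out and stand it upright on its foot in the middle of the blue mat. Leave the two taller cases standing in their places.

Things in the scene. Friction and masses are not known exactly. Their poses are not given: they have to be found in the camera images.
- short_mid (a point): Centre (half-way up) of the short grey hard-plastic tool case: 88 mm deep (x), 46 wide (y), 160 tall (z up to its top), 0.35 kg. -x is its front, facing the robot. It is 16 mm lower than its neighbours, anywhere in the row. Tipped forward about its front foot it passes balance at 29 degrees, then drops onto the rail and stays leaning at about 38, its top clear in front of the row; tipped less, it falls back.
- tall_a_mid (a point): Centre (half-way up) of a taller case, 88 x 46 x 176 mm, same axes. The three stand along y, 2 mm apart, fronts and backs flush, in a fixed steel rack with the same axes, floor 10 mm above the table. Behind the row (+x) all is open: shut fingers can go down behind a case, 15 to 20 mm below its top, and draw it forward through the 50 mm gap it leaves.
- tall_b_mid (a point): Centre (half-way up) of the other taller case, 88 x 46 x 176 mm, same axes. Rack: a 4 mm lip at the front foot of the row; a round rail, 12 mm thick, along y, centre 49 mm in front of the cases' fronts and 67 mm above the table; side cheeks 8 mm thick, 90 mm high beside the row and 77 mm high where they carry the rail.
- mat_mid (a point): Centre of the top face of the flat blue silicone work mat, 200 mm (its x) by 170 mm (its y), 6 mm thick, fixed on the table; z up.
Mind the look-alikes: they are no part of the job. What is shaped like the part that bears short_mid but green is not meant. Leave any purple look-alike of the part that bears tall_a_mid alone.

How it is judged:
By the outcome, as a careful person would: the job done as asked, in the order asked, and still so for the second after the job is handed in, with the robot touching nothing.
It also fails if it takes over 53 s, if anything falls off the work surface, if the arm or the gripper's body presses on something with over 40 N, if the wrist force passes 120 N, or if a joint passes its speed limit or range.

## Working session

There is one attempt and no reset: what is moved stays moved. The work goes in short steps, Python scripts to look and compute and a tool call to move; the robot and the scene stay as the last step left them, time stands still between calls to the robot, and variables do not carry over. Pictures are saved under pics/ and viewed, and the job is handed in when it is done.

Besides the shell and the picture viewer there is one more tool, called as name(argument=value, ...) on one line, values as JSON. carry_out: Moves the arm, as the interface text tells. Its arguments: {"type":"object","properties":{"increments":{"type":"string"},"claw":{"type":"number"},"force":{"type":"number"}},"required":["increments"]}

```bash
ls; mkdir -p pics
cat > h.py <<'E'
import numpy as np, cv2
from rig import r
from scipy.spatial.transform import Rotation as R
def cam(n):
    p=r.camera_params(n); f=240/np.tan(np.radians(p['fovy'])/2)
    return p,f
def pts(n,d):
    p,f=cam(n); v,u=np.mgrid[0:480,0:640]
    c=np.stack([(u-p['cx'])/f*d,(v-p['cy'])/f*d,d],-1)
    o=p['orientation']; 
    M=R.from_quat(o).as_matrix() if np.size(o)==4 else np.array(o)
    return c@M.T+np.array(p['eye'])
E
python3 - <<'E'
from h import *
for n in("side","top"):
    print(r.camera_params(n))
    im,d=r.grab_frame(n); cv2.imwrite(f'pics/{n}0.png',im[...,::-1]); np.savez(f'{n}0.npz',im=im,d=d)
print(r.get_obs())
E
```

```text
pics
{'fovy': 54.79763242832047, 'cx': 325.3012796379338, 'cy': 247.9122532272604, 'eye': array([0.23872139, 0.56710954, 0.62584187]), 'orientation': array([-0.27349167,  0.85364476, -0.42461221,  0.12726904])}
{'fovy': 47.37351001931886, 'cx': 319.34212315227916, 'cy': 233.26686195836126, 'eye': array([0.54844616, 0.03561014, 0.93588378]), 'orientation': array([ 0.71076514, -0.70212755,  0.03657153, -0.02218876])}
{'time_s': 0.1, 'joints': array([-1.17080248e+00,  1.16403235e-01,  1.44217253e+00, -1.77675263e-05,
        1.58401528e+00, -3.77920820e-02]), 'joint_vel': array([-0.00011627, -0.00189665, -0.00142053, -0.0007359 ,  0.00139557,
       -0.0006332 ]), 'joint_efforts': array([ 2.14488471e-03, -7.22888660e+01, -6.23866010e+01,  7.81309954e-02,
        2.26966973e-02, -6.96601978e-05]), 'eef_pos': array([ 0.28608296, -0.61119137,  0.23201856]), 'tool_rot': array([ 9.76138342e-01,  2.17149000e-01, -9.86486044e-05, -4.89428724e-04]), 'wrist_force': array([-0.16379018, -0.56216597,  0.39313547]), 'torque': array([-0.01104691, -0.01614651,  0.04577615]), 'finger_gap': 1.0002281807806308}
```

View pics/side0.png

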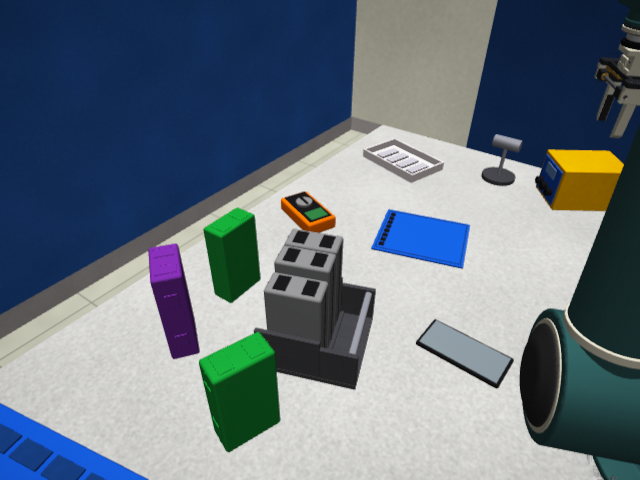

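View pics/top0.png

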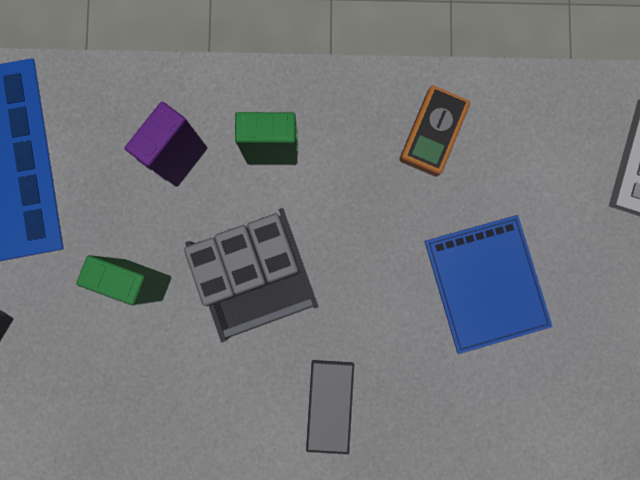

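The side view shows three grey cases in the rack (tops around (296,287), (305,262), (315,241)), two green look-alikes, a purple one, and a blue mat at (422,238). In the top view the case tops are at about (209,272), (239,260), (272,247), the rail runs (225,333)–(315,303), and the mat is at (488,285). Another blue sheet sits at the far left. Next I'll measure heights.

Run:
```python
from h import *
for n in("top","side"):
    z=np.load(f'{n}0.npz'); P=pts(n,z['d']); im=z['im']
    hsv=cv2.cvtColor(im,cv2.COLOR_RGB2HSV)
    valid=z['d']>0
    print(n,'table z',np.median(P[...,2][valid&(abs(P[...,2])<.02)]), valid.mean())
    Z=P[...,2]
    m=valid&(Z>.155)&(Z<.21)&(hsv[...,1]<60)&(P[...,0]>.3)&(P[...,0]<.8)
    print(np.histogram(Z[m],bins=np.arange(.155,.211,.004)))
    for lo,hi in((.163,.178),(.179,.195)):
        mm=((Z>lo)&(Z<hi)&m).astype(np.uint8)
        k,l,s,c=cv2.connectedComponentsWithStats(mm)
        for i in range(1,k):
            if s[i,4]>100:
                q=P[l==i]; rc=cv2.minAreaRect((q[:,:2]*1000).astype(np.float32)); print(lo,c[i],s[i,4],q.mean(0).round(4),np.median(q[:,2]).round(4),rc)
    b=(hsv[...,0]>100)&(hsv[...,0]<125)&(hsv[...,1]>150)&valid&(Z<.03)&(Z>-.02)
    k,l,s,c=cv2.connectedComponentsWithStats(b.astype(np.uint8))
    for i in range(1,k):
        if s[i,4]>400:
            q=P[l==i]; print('blue',c[i],s[i,4],np.median(q[:,2]).round(4),cv2.minAreaRect((q[:,:2]*1000).astype(np.float32)))
z=np.load('top0.npz');cv2.imwrite('pics/crop.png',cv2.resize(z['im'][190:350,170:330,::-1],None,fx=3.7,fy=3.7,interpolation=cv2.INTER_CUBIC))
```

```text
top table z -0.0012939654015714508 0.9960384114583334
(array([  59,   25,  327, 1635,  149,   34,  676, 3361,  188,    0,    0,
          0,    0]), array([0.155, 0.159, 0.163, 0.167, 0.171, 0.175, 0.179, 0.183, 0.187,
       0.191, 0.195, 0.199, 0.203, 0.207]))
0.163 [208.30825598 271.63361016] 2047 [0.5569 0.1745 0.1686] 0.1687 ((557.0540771484375, 175.14111328125), (87.81561279296875, 46.15052795410156), 20.586517333984375)
0.179 [272.32142857 247.68      ] 2100 [0.5905 0.085  0.1845] 0.1845 ((591.0739135742188, 85.28030395507812), (87.96602630615234, 45.8703498840332), 20.56560516357422)
0.179 [239.46870588 259.48235294] 2125 [0.5738 0.1296 0.1845] 0.1846 ((574.1873168945312, 130.25613403320312), (88.16975402832031, 46.141334533691406), 20.3367919921875)
blue [ 24.44028351 167.43573469] 9453 0.0054 ((750.2525634765625, 532.2648315429688), (339.6847229003906, 105.51869201660156), 10.155608177185059)
blue [488.38320896 285.85363806] 10720 0.0043 ((544.2467041015625, -271.9186096191406), (198.16554260253906, 169.2500457763672), 16.20361328125)
side table z 0.0007120144285379659 0.99
[... 446 characters left out ...]
186 ] 0.1864 ((584.286376953125, 107.14736938476562), (88.76365661621094, 95.3280258178711), 20.953216552734375)
blue [157.85306867  76.89436459] 4383 0.0051 ((1944.7640380859375, -1113.2513427734375), (35.868690490722656, 2217.43701171875), 0.16369520127773285)
blue [541.38505747  91.03320562] 1566 0.0057 ((611.8753662109375, -1476.2791748046875), (36.908477783203125, 474.55816650390625), 89.76025390625)
blue [423.38741183 238.18393923] 3686 0.0067 ((545.1307983398438, -270.7171630859375), (197.7583465576172, 170.03306579589844), 15.853519439697266)
blue [ 49.08474576 454.00105932] 5664 0.007 ((726.4537963867188, 516.7066650390625), (279.421142578125, 79.82769775390625), 11.408936500549316)
```

View pics/crop.png

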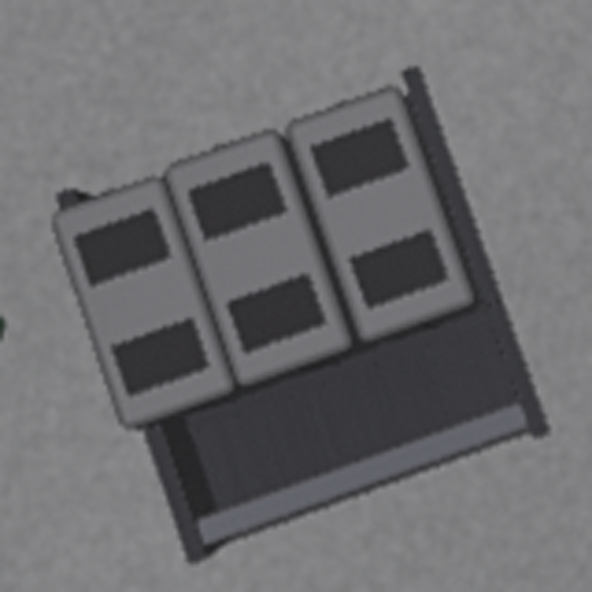

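The candidates are three grey tops in the top view. (208,272) is at z≈0.169, while (239,259) and (272,248) are at z≈0.185. The leftmost one, at (208,272), is grey and 16 mm lower, so it is the short case. The enlarged crop confirms it: the rail is on the robot side and the cheek is outside it. The mat is the 198×169 mm blue rectangle at (488,286), because the other blue sheet has the wrong size. The rack is yawed about 20.6°.

```bash
cat >> h.py <<'E'
YAW=np.radians(20.6); X=np.array([np.cos(YAW),np.sin(YAW)]); Y=np.array([-X[1],X[0]])
C=np.array([.5570,.1748]); MAT=np.array([.5447,-.2715])
def rack(p): d=(np.array(p[:2])-C)*1000; return np.array([d@X+44,d@Y])  # mm: x from front face, y from case centre
def need(xy,z,yaw=None):
    o=r.get_obs(); M=R.from_quat(o['tool_rot']).as_matrix(); d=np.array([xy[0],xy[1],z])-o['eef_pos']
    y0=np.degrees(np.arctan2(M[1,0],M[0,0])); 
    print('t',o['time_s'],'tcp',o['eef_pos'].round(4),'rack',rack(o['eef_pos']).round(1),'yaw',y0.round(2),'gap',o['finger_gap'].__round__(3),'F',o['wrist_force'].round(1))
    print('delta tool mm',(M.T@d*1000).round(1),'turn',None if yaw is None else round(y0-yaw,2))
    if yaw is not None:
        M2=R.from_euler('ZX',[yaw,180],degrees=True).as_matrix(); print('after turn',(M2.T@d*1000).round(1))
def W(rx,ry): return C+(X*(rx-44)+Y*ry)/1000
E
python3 - <<'E'
from h import *
need(W(110,2),.34,20.6)
E
```

```text
t 0.1 tcp [ 0.2861 -0.6112  0.232 ] rack [-486.1 -640.4] yaw 25.08 gap 1.0 F [-0.2 -0.6  0.4]
delta tool mm [ 644.5 -594.  -107.4] turn 4.48
after turn [ 596.1 -642.4 -108. ]
```

carry_out(increments="0 0 -36 4.5;10 -10 -36 0;20 -22 -28 0;28 -30 -5 0;28 -30 0 0;28 -30 0 0;28 -30 0 0;28 -30 0 0;28 -30 0 0;28 -30 0 0;28 -30 0 0;28 -30 0 0;28 -30 0 0;28 -30 0 0;28 -30 0 0;28 -30 0 0;28 -30 0 0;28 -30 0 0;28 -30 0 0;28 -30 0 0", claw=255, force=20)

```text
time_s: 1.77
eef_pos: [0.5714, 0.0833, 0.3393]
tool_rot: [0.985, 0.172, -0.001, -0.005]
wrist_force: [0.5, -1.7, 0.2]
finger_gap: 0.007
```

Run:
```python
from h import *
need(W(110,2),.34,20.6)
```

```text
t 1.7667 tcp [0.5714 0.0833 0.3393] rack [ 25.3 -90.7] yaw 19.76 gap 0.007 F [ 0.5 -1.7  0.2]
delta tool mm [ 83.3 -94.    0.2] turn -0.84
after turn [ 84.7 -92.7  -0.7]
```

carry_out(increments="28 -30 0 -0.8;28 -30 0 0;20 -22 0 0;10 -11 0 0;0 0 0 0;0 0 0 0")

```text
time_s: 2.27
eef_pos: [0.6205, 0.211, 0.3358]
tool_rot: [0.983, 0.182, -0.004, -0.005]
wrist_force: [-0.6, -0.7, 0.5]
finger_gap: 0.003
```

Run:
```python
from h import *
need(W(110,2),.166,20.6)
im,d=r.grab_frame('top');cv2.imwrite('pics/t1.png',im[...,::-1])
```

```text
t 2.2667 tcp [0.6205 0.211  0.3358] rack [116.2  11.5] yaw 21.01 gap 0.003 F [-0.6 -0.7  0.5]
delta tool mm [ -5.3  11.4 169.8] turn 0.41
after turn [ -6.2   9.5 169.8]
```

View pics/t1.png

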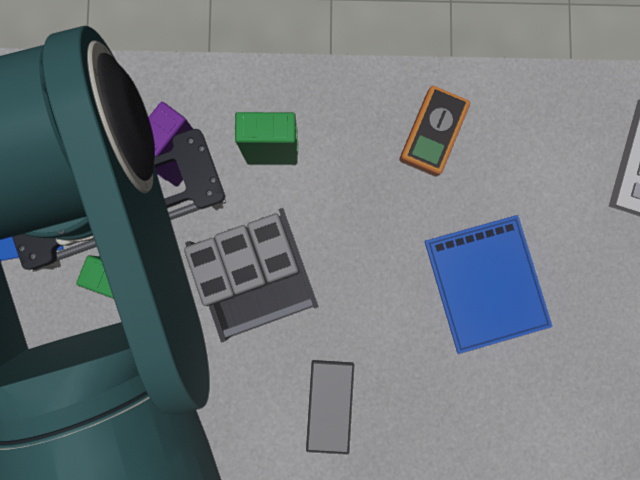

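The top view shows the gripper behind the short case, with the row and mat untouched. I'll descend now.

carry_out(increments="-3 5 20 0.4;-3 4 36 0;0 0 36 0;0 0 36 0;0 0 25 0;0 0 10 0;0 0 0 0;0 0 0 0")

```text
time_s: 2.98
eef_pos: [0.6156, 0.1895, 0.1724]
tool_rot: [0.985, 0.173, 0.0, -0.005]
wrist_force: [0.4, 0.1, 0.9]
finger_gap: 0.006
```

Run:
```python
from h import *
need(W(110,2),.166,20.6)
im,d=r.grab_frame('side');cv2.imwrite('pics/s2.png',im[...,::-1])
```

```text
t 2.9833 tcp [0.6156 0.1895 0.1724] rack [104.   -6.8] yaw 19.97 gap 0.006 F [0.4 0.1 0.9]
delta tool mm [ 5.9 -8.8  6.5] turn -0.63
after turn [ 6.  -8.8  6.4]
```

View pics/s2.png

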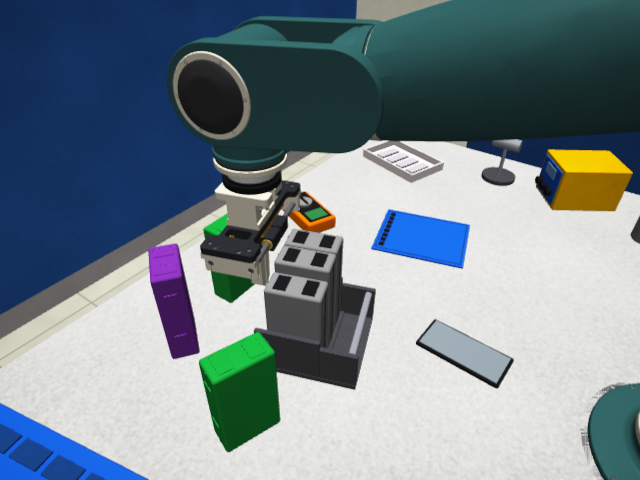

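The side view shows the shut fingers behind the short case, just below its top edge near (265,272). They are about 9 mm off in y, so I'll correct that.

carry_out(increments="2 -4 3 -0.6;0 -4 3 0;0 0 0 0;0 0 0 0")

```text
time_s: 3.37
eef_pos: [0.6168, 0.1988, 0.1726]
tool_rot: [0.984, 0.179, 0.004, -0.005]
wrist_force: [-0.5, -0.1, 0.4]
finger_gap: 0.006
```

Run:
```python
from h import *
need(W(106,3),.166,20.6)
```

```text
t 3.3667 tcp [0.6168 0.1988 0.1726] rack [108.4   1.5] yaw 20.62 gap 0.006 F [-0.5 -0.1  0.4]
delta tool mm [-2.5 -1.5  6.6] turn 0.02
after turn [-2.4 -1.5  6.6]
```

carry_out(increments="0 -1 5 0;0 0 3 0")

```text
time_s: 3.53
eef_pos: [0.6169, 0.2005, 0.1658]
tool_rot: [0.984, 0.179, 0.006, -0.005]
wrist_force: [0.1, 0.4, -0.5]
finger_gap: 0.003
```

Run:
```python
from h import *
need(W(106,3),.166,20.6)
```

```text
t 3.5333 tcp [0.6169 0.2005 0.1658] rack [109.1   3. ] yaw 20.65 gap 0.003 F [ 0.1  0.4 -0.5]
delta tool mm [-3.1 -0.  -0.2] turn 0.05
after turn [-3.1 -0.  -0.2]
```

carry_out(increments="-7 0 0 0;-7 0 0 0;-7 0 -1 0;-7 0 -2 0;-7 0 -3 0;-7 0 -3 0")

```text
time_s: 4.03
eef_pos: [0.5741, 0.1844, 0.1738]
tool_rot: [0.984, 0.179, 0.005, -0.005]
wrist_force: [-0.3, 0.1, 0.5]
finger_gap: 0.005
```

Run:
```python
from h import *
need(W(60,3),.182,20.6)
```

```text
t 4.0333 tcp [0.5741 0.1844 0.1738] rack [63.4  3. ] yaw 20.67 gap 0.005 F [-0.3  0.1  0.5]
delta tool mm [-3.3 -0.1 -8.3] turn 0.07
after turn [-3.4 -0.  -8.2]
```

Run:
```python
from h import *
im,d=r.grab_frame('side');cv2.imwrite('pics/s3.png',im[180:420,180:420,::-1].repeat(2,0).repeat(2,1))
```

```text
(no output)
```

View pics/s3.png

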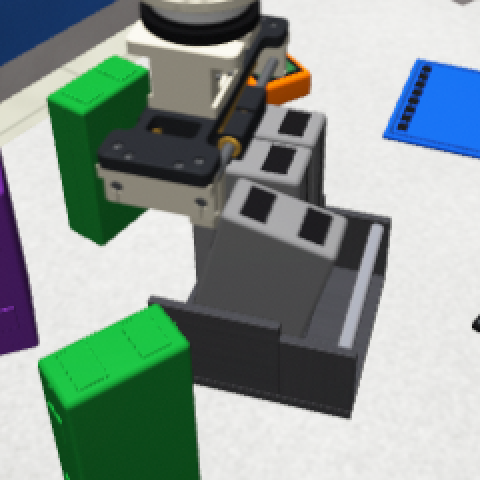

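The side view shows the short case tipping forward, roughly 15°, with its neighbours standing still. I'll carry on past balance.

carry_out(increments="-7 0 -3 0;-7 0 -3 0;-7 0 -2 0;-7 0 -2 0;-7 0 -1 0;-7 0 -1 0;-6 0 0 0;-5 0 0 0;0 0 0 0;0 0 0 0")

```text
time_s: 4.92
eef_pos: [0.5172, 0.1627, 0.1878]
tool_rot: [0.984, 0.179, 0.006, -0.005]
wrist_force: [-0.3, 0.0, 0.8]
finger_gap: 0.01
```

Run:
```python
from h import *
need(W(4,3),.19,20.6)
im,d=r.grab_frame('side');cv2.imwrite('pics/s4.png',im[180:420,180:420,::-1].repeat(2,0).repeat(2,1))
```

```text
t 4.9167 tcp [0.5172 0.1627 0.1878] rack [2.5 2.7] yaw 20.65 gap 0.01 F [-0.3  0.   0.8]
delta tool mm [ 1.6 -0.3 -2.2] turn 0.05
after turn [ 1.5 -0.3 -2.2]
```

View pics/s4.png

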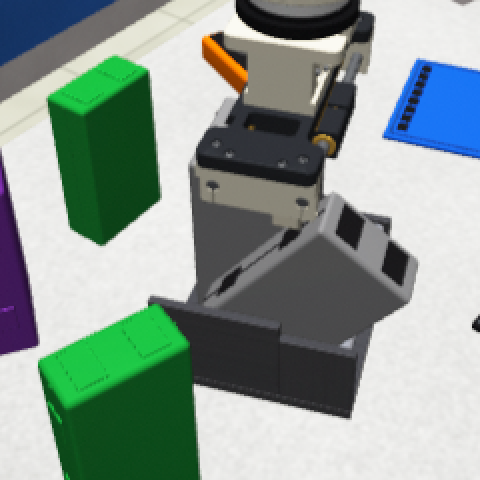

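The side view shows the case leaning on the rail, top corner at about (415,265) in the crop and its top clear in front of the row. I'll go up, open, and move above the grasp point.

carry_out(increments="0 0 -25 0;0 0 -35 0;0 0 -30 0;0 0 -10 0;-15 0 0 0;-25 0 0 0;-15 0 0 0;0 0 0 0;0 0 0 0;0 0 0 0", claw=0)

```text
time_s: 5.8
eef_pos: [0.4652, 0.1423, 0.2878]
tool_rot: [0.984, 0.179, 0.003, -0.005]
wrist_force: [0.1, 0.4, 0.3]
finger_gap: 0.673
```

Run:
```python
from h import *
need(W(-50,0),.138,20.6)
for n in('side','top'):
    im,d=r.grab_frame(n);cv2.imwrite(f'pics/{n}5.png',im[...,::-1]);np.savez(f'{n}5.npz',im=im,d=d)
```

```text
t 5.8 tcp [0.4652 0.1423 0.2878] rack [-53.4   1.9] yaw 20.66 gap 0.673 F [0.1 0.4 0.3]
delta tool mm [  2.2   3.1 149.8] turn 0.06
after turn [  3.4   1.9 149.8]
```

View pics/side5.png

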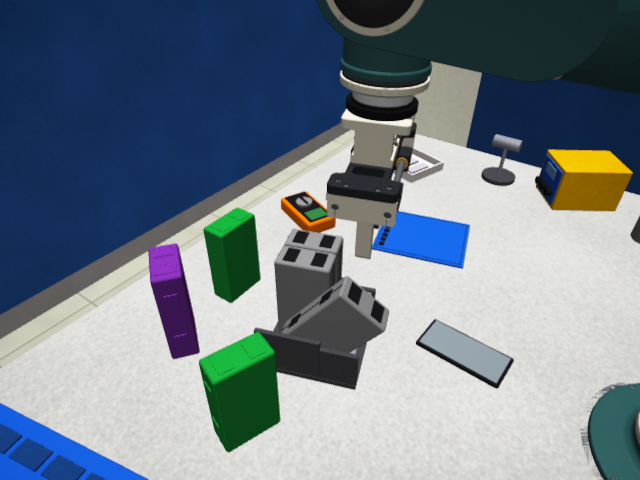

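View pics/top5.png

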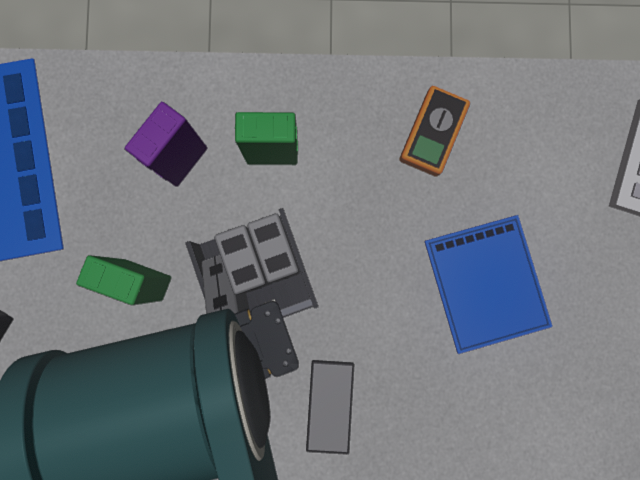

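The side view shows the case leaning (top end around (365,300)) with both tall cases standing. The top view is half covered by the arm. I'll measure the lean in rack axes from the side depth.

Run:
```python
from h import *
z=np.load('side5.npz');P=pts('side',z['d']);hsv=cv2.cvtColor(z['im'],cv2.COLOR_RGB2HSV)
q=(P[...,:2]-C)*1000; rx=q@X+44; ry=q@Y; Z=P[...,2]*1000
m=(hsv[...,1]<60)&(rx<-5)&(rx>-130)&(Z>95)&(Z<205)&(abs(ry)<40)
v,u=np.nonzero(m);print(m.sum(),u.min(),u.max(),v.min(),v.max())
print('ry pct',np.percentile(ry[m],[1,5,50,95,99]).round(1))
s=m&(ry>20); print('side face ry',np.median(ry[s]).round(1),'x',rx[s].min().round(1),rx[s].max().round(1),'z',Z[s].min().round(1),Z[s].max().round(1))
i=np.argmax(np.where(m,Z,0)); print('top corner',rx.flat[i],Z.flat[i]); i=np.argmin(np.where(m,rx,999)); print('front corner',rx.flat[i],Z.flat[i])
```

```text
3121 325 388 276 345
ry pct [-20.9 -15.9  20.2  22.2  22.8]
side face ry 21.2 x -89.4 -5.1 z 95.0 186.4
top corner -24.865905052332934 190.2064000274854
front corner -91.64802666370429 135.11988599670482
```

carry_out(increments="4 1 15 0;4 1 35 0;0 0 35 0;0 0 30 0;0 0 20 0;0 0 0 0;0 0 0 0", claw=0)

```text
time_s: 6.48
eef_pos: [0.4778, 0.1461, 0.1465]
tool_rot: [0.984, 0.18, 0.003, -0.005]
wrist_force: [0.6, -0.4, 0.5]
finger_gap: 1.0
```

Run:
```python
from h import *
need(W(-45,0),.140,20.6)
```

```text
t 6.4833 tcp [0.4778 0.1461 0.1465] rack [-40.2   1. ] yaw 20.69 gap 1.0 F [ 0.6 -0.4  0.5]
delta tool mm [-4.8  1.1  6.5] turn 0.09
after turn [-4.8  1.   6.5]
```

carry_out(increments="-3 1 4 0;-2 0 3 0;0 0 0 0;0 0 0 0")

```text
time_s: 6.82
eef_pos: [0.475, 0.1437, 0.1429]
tool_rot: [0.984, 0.18, 0.004, -0.005]
wrist_force: [-0.5, 0.3, -1.1]
finger_gap: 0.997
```

Run:
```python
from h import *
need(W(-45,0),.140,20.6)
```

```text
t 6.8167 tcp [0.475  0.1437 0.1429] rack [-43.7  -0.2] yaw 20.7 gap 0.997 F [-0.5  0.3 -1.1]
delta tool mm [-1.3 -0.2  2.9] turn 0.1
after turn [-1.3 -0.2  2.9]
```

carry_out(increments="0 0 0 0;0 0 0 0;0 0 0 0;0 0 0 0;0 0 0 0;0 0 0 0;0 0 0 0;0 0 0 0", claw=255, force=30)

```text
time_s: 7.48
eef_pos: [0.476, 0.1439, 0.1459]
tool_rot: [0.984, 0.18, 0.007, -0.005]
wrist_force: [-0.0, -0.6, 0.6]
finger_gap: 0.497
```

Run:
```python
from h import *
need(W(-45,0),.140,20.6)
im,d=r.grab_frame('side');cv2.imwrite('pics/s6.png',im[180:420,180:420,::-1].repeat(2,0).repeat(2,1))
```

```text
t 7.4833 tcp [0.476  0.1439 0.1459] rack [-42.7  -0.4] yaw 20.7 gap 0.497 F [-0.  -0.6  0.6]
delta tool mm [-2.4 -0.3  5.8] turn 0.1
after turn [-2.3 -0.4  5.9]
```

View pics/s6.png

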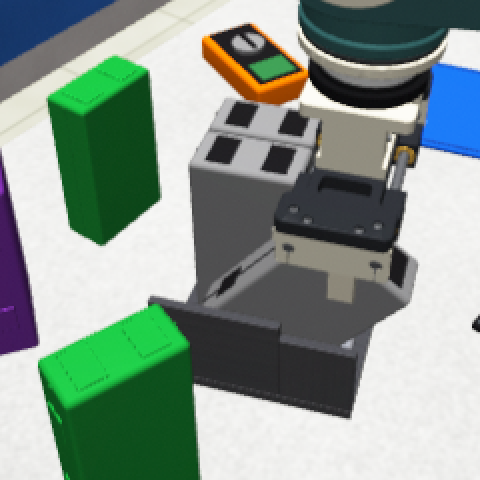

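The fingers hold the case at gap 0.497 (46 mm), with the finger pad on the upper side face at about (340,285) in the crop. I'll lift gently first.

carry_out(increments="0 0 -5 0;0 0 -10 0;0 0 -12 0;0 0 -12 0;0 0 -10 0;0 0 0 0")

```text
time_s: 8.03
eef_pos: [0.4747, 0.1431, 0.1993]
tool_rot: [0.984, 0.18, 0.005, -0.005]
wrist_force: [-0.3, -0.2, -3.5]
finger_gap: 0.493
```

Run:
```python
from h import *
need(W(-45,0),.340,20.6)
im,d=r.grab_frame('side');cv2.imwrite('pics/s7.png',im[150:420,180:450,::-1].repeat(2,0).repeat(2,1))
```

```text
t 8.0333 tcp [0.4747 0.1431 0.1993] rack [-44.2  -0.7] yaw 20.7 gap 0.493 F [-0.3 -0.2 -3.5]
delta tool mm [   0.9   -1.8 -140.7] turn 0.1
after turn [  -0.8   -0.7 -140.7]
```

View pics/s7.png

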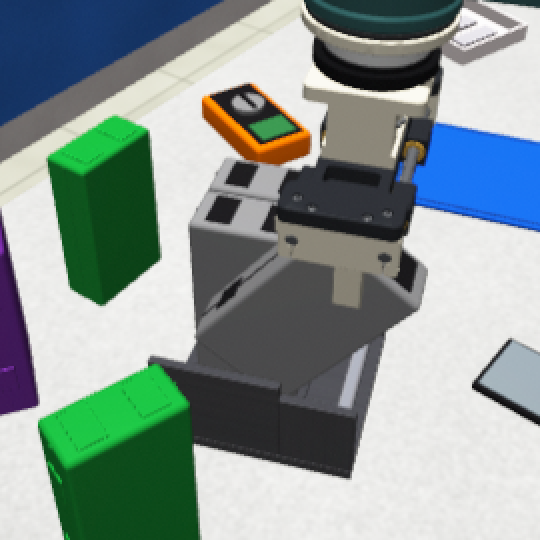

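The full weight (3.5 N) is on the gripper and the case has lifted out, still tilted, with its neighbours standing.

carry_out(increments="0 0 -18 0;0 0 -28 0;0 0 -30 0;0 0 -30 0;0 0 -30 0;0 0 -20 0;0 0 -10 0;0 0 0 0")

```text
time_s: 8.75
eef_pos: [0.472, 0.1408, 0.3677]
tool_rot: [0.984, 0.18, 0.002, -0.005]
wrist_force: [-0.2, 0.0, -4.4]
finger_gap: 0.498
```

Run:
```python
from h import *
need(MAT,.340,16)
im,d=r.grab_frame('side');cv2.imwrite('pics/s8.png',im[:,100:,::-1])
```

```text
t 8.75 tcp [0.472  0.1408 0.3677] rack [-47.5  -1.9] yaw 20.7 gap 0.498 F [-0.2  0.  -4.4]
delta tool mm [-77.9 411.6  23.8] turn 4.7
after turn [-43.8 416.4  27.7]
```

View pics/s8.png

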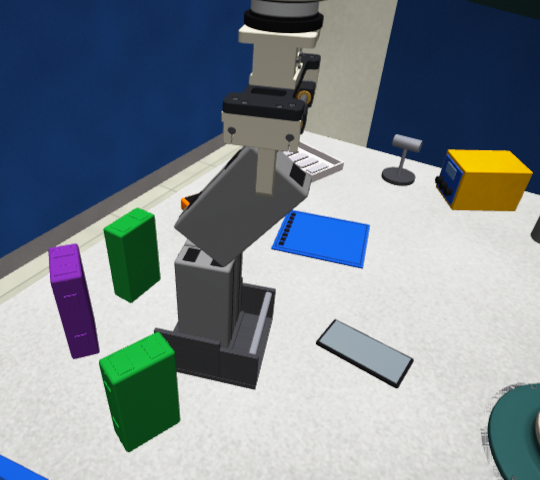

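The case hangs clear above the row, still leaning about 38°, and the tall cases are upright in place. I'll carry it to the mat.

carry_out(increments="-3 10 0 1.2;-3 20 0 1.2;-4 28 0 1.2;-4 30 0 1.2;-4 30 0 0;-4 30 0 0;-4 30 0 0;-4 30 0 0;-3 30 0 0;-3 30 0 0;-3 30 0 0;-3 30 0 0;-3 30 0 0;0 25 0 0;0 18 0 0;0 8 0 0;0 0 0 0;0 0 0 0")

```text
time_s: 10.3
eef_pos: [0.5343, -0.2917, 0.3231]
tool_rot: [0.991, 0.129, -0.018, -0.012]
wrist_force: [-0.3, 0.3, -3.9]
finger_gap: 0.495
```

Run:
```python
from h import *
need(MAT,.260,16)
im,d=r.grab_frame('side');cv2.imwrite('pics/s9.png',im[:,100:,::-1])
```

```text
t 10.3 tcp [ 0.5343 -0.2917  0.3231] rack [-141.4 -428.7] yaw 14.86 gap 0.495 F [-0.3  0.3 -3.9]
delta tool mm [ 17.3 -15.   63. ] turn -1.14
after turn [ 15.6 -16.6  63.1]
```

View pics/s9.png

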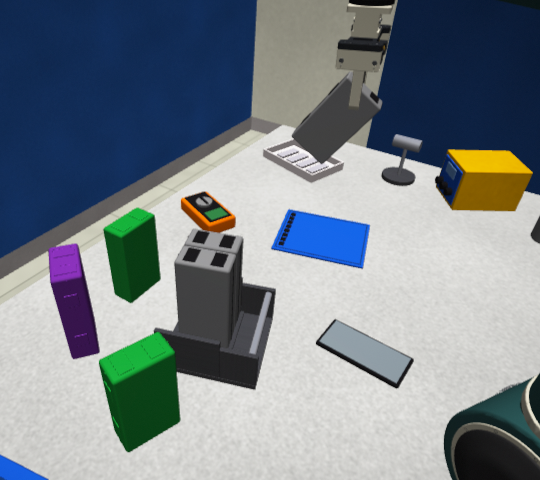

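The side view shows the case over the mat area, still tilted in the grip. I'll centre it, lower it close to the mat, then loosen the grip stepwise so it swings upright.

carry_out(increments="5 -5 10 -1.1;5 -6 25 0;5 -5 35 0;0 0 35 0;0 0 25 0;0 0 12 0;0 0 5 0;0 0 0 0;0 0 0 0")

```text
time_s: 11.1
eef_pos: [0.5397, -0.2572, 0.1709]
tool_rot: [0.989, 0.147, -0.015, -0.011]
wrist_force: [0.3, 0.9, -3.4]
finger_gap: 0.494
```

Run:
```python
from h import *
need(MAT,.165,16)
print(r.get_obs()['tool_rot'])
```

```text
t 11.1 tcp [ 0.5397 -0.2572  0.1709] rack [-124.2 -398.3] yaw 16.89 gap 0.494 F [ 0.3  0.9 -3.4]
delta tool mm [ 0.8 15.3  5.4] turn 0.89
after turn [ 0.9 15.1  5.9]
[ 0.98901347  0.14662646 -0.01494959 -0.01138154]
```

carry_out(increments="0 5 0 0.8;0 5 0 0;0 4 0 0;0 0 0 0;0 0 0 0;0 0 0 0", force=12)

```text
time_s: 11.6
eef_pos: [0.5462, -0.2737, 0.1769]
tool_rot: [0.99, 0.139, -0.012, -0.009]
wrist_force: [0.1, -0.6, -2.7]
finger_gap: 0.493
```

```bash
cat >> h.py <<'E'
def tilt(tag,n='side'):
    im,d=r.grab_frame(n); P=pts(n,d); o=r.get_obs(); M=R.from_quat(o['tool_rot']).as_matrix()
    hsv=cv2.cvtColor(im,cv2.COLOR_RGB2HSV)
    L=(P-o['eef_pos'])*1000@np.column_stack([M[:,0],M[:,1],[0,0,1]])
    m=(hsv[...,1]<50)&(d>0)&(abs(L[...,1]+23)<4)&(abs(L[...,0])<130)&(L[...,2]<40)&(P[...,2]>.015)
    k,l,s,c=cv2.connectedComponentsWithStats(m.astype(np.uint8)); i=1+np.argmax(s[1:,4]); q=L[l==i]
    print('n',s[i,4],'rect x,z mm',cv2.minAreaRect(q[:,[0,2]].astype(np.float32)),'zmin',(q[:,2].min()/1000+o['eef_pos'][2]).round(4),'toolz',M[:,2].round(3))
    u,v=map(int,c[i]); a=max(0,v-120);b=max(0,u-150); cv2.imwrite(f'pics/{tag}.png',cv2.resize(im[a:a+240,b:b+300,::-1],None,fx=2,fy=2))
E
python3 - <<'E'
from h import *
need(MAT,.165,16)
tilt('s10')
E
```

```text
t 11.6 tcp [ 0.5462 -0.2737  0.1769] rack [-123.9 -416. ] yaw 15.96 gap 0.493 F [ 0.1 -0.6 -2.7]
delta tool mm [-0.6 -2.3 11.9] turn -0.04
after turn [-0.8 -2.5 11.9]
n 2525 rect x,z mm ((32.23640060424805, -45.86865997314453), (87.06259155273438, 163.24203491210938), 36.464473724365234) zmin 0.0435 toolz [-0.025  0.014 -1.   ]
```

View pics/s10.png

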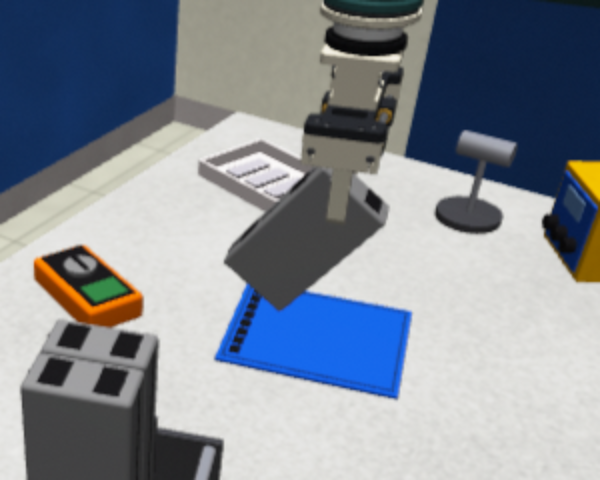

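The case is still held at about 36.5°, its lowest corner about 38 mm above the mat. I'll come down a little and loosen further.

carry_out(increments="0 0 7 0;0 0 6 0;0 0 0 0;0 0 0 0;0 0 0 0", force=7)

```text
time_s: 12.07
eef_pos: [0.5454, -0.273, 0.1617]
tool_rot: [0.99, 0.139, -0.012, -0.009]
wrist_force: [-1.0, 0.3, -4.4]
finger_gap: 0.494
```

Run:
```python
from h import *
need(MAT,.165,16)
tilt('s11')
```

```text
t 12.0667 tcp [ 0.5454 -0.273   0.1617] rack [-124.4 -415.1] yaw 15.98 gap 0.494 F [-1.   0.3 -4.4]
delta tool mm [-0.4 -1.7 -3.2] turn -0.02
after turn [-0.3 -1.7 -3.3]
n 2464 rect x,z mm ((24.540237426757812, -49.56752014160156), (87.89759063720703, 162.50839233398438), 29.45479393005371) zmin 0.0236 toolz [-0.026  0.015 -1.   ]
```

Rotating as expected: it's at 29° now. I'll loosen a bit more.

carry_out(increments="0 0 0 0;0 0 0 0;0 0 0 0;0 0 0 0;0 0 0 0", force=5)

```text
time_s: 12.53
eef_pos: [0.5457, -0.273, 0.1624]
tool_rot: [0.99, 0.139, -0.012, -0.009]
wrist_force: [-0.7, 1.3, -3.5]
finger_gap: 0.494
```

Run:
```python
from h import *
need(MAT,.165,16)
tilt('s12')
```

```text
t 12.5333 tcp [ 0.5457 -0.273   0.1624] rack [-124.1 -415.2] yaw 15.98 gap 0.494 F [-0.7  1.3 -3.5]
delta tool mm [-0.6 -1.8 -2.5] turn -0.02
after turn [-0.5 -1.8 -2.6]
n 2468 rect x,z mm ((11.418237686157227, -55.42424011230469), (87.13489532470703, 161.75096130371094), 17.728330612182617) zmin 0.0206 toolz [-0.025  0.014 -1.   ]
```

carry_out(increments="0 0 0 0;0 0 0 0;0 0 0 0;0 0 0 0;0 0 0 0", force=4)

```text
time_s: 13.0
eef_pos: [0.5458, -0.2731, 0.1626]
tool_rot: [0.99, 0.139, -0.011, -0.009]
wrist_force: [0.3, 0.3, -3.1]
finger_gap: 0.494
```

Run:
```python
from h import *
need(MAT,.165,16)
tilt('s13')
```

```text
t 13.0 tcp [ 0.5458 -0.2731  0.1626] rack [-124.1 -415.3] yaw 15.98 gap 0.494 F [ 0.3  0.3 -3.1]
delta tool mm [-0.6 -1.9 -2.4] turn -0.02
after turn [-0.6 -1.8 -2.4]
n 2468 rect x,z mm ((11.37626838684082, -55.32245635986328), (87.31407165527344, 160.89926147460938), 17.593631744384766) zmin 0.0207 toolz [-0.025  0.014 -1.   ]
```

View pics/s13.png

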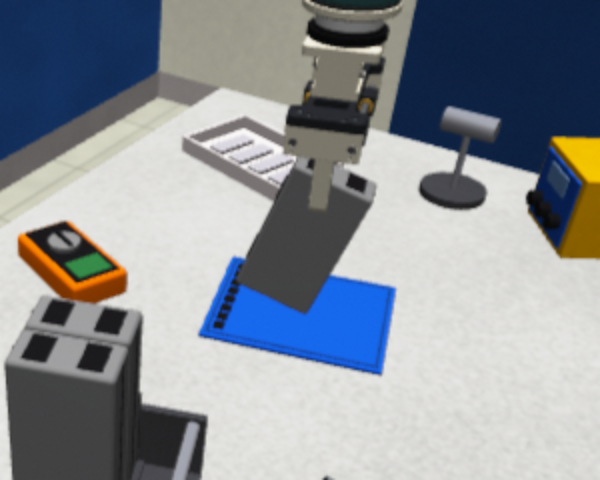

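Now 17.6° and holding, well under balance (29°). I'll move 37 mm toward the front so the foot edge lands where it should, touch down, then swing the top back over the foot.

carry_out(increments="-12 0 0 0;-14 2 0 0;-11 0 0 0;0 0 0 0;0 0 5 0;0 0 5 0;0 0 3 0;0 0 2 0;0 0 0 0")

```text
time_s: 13.8
eef_pos: [0.5069, -0.2865, 0.1485]
tool_rot: [0.99, 0.138, -0.01, -0.008]
wrist_force: [-0.6, -0.3, -3.4]
finger_gap: 0.496
```

Run:
```python
from h import *
need(MAT,.140,16)
tilt('s14')
```

```text
t 13.8 tcp [ 0.5069 -0.2865  0.1485] rack [-165.2 -414.2] yaw 15.93 gap 0.496 F [-0.6 -0.3 -3.4]
delta tool mm [40.6 -3.9  7.9] turn -0.07
after turn [40.5 -4.   8.5]
n 2460 rect x,z mm ((-0.4136924743652344, -55.9864501953125), (87.57797241210938, 160.1829376220703), 5.176451206207275) zmin 0.0151 toolz [-0.022  0.013 -1.   ]
```

Better still, the motion let it swing to 5°. I'll rise slightly, re-centre over the mat and look.

carry_out(increments="0 0 -5 0;4 0 -4 0;10 -1 0 0;12 -1 0 0;9 -1 0 0;4 0 0 0;0 0 0 0;0 0 0 0", force=5)

```text
time_s: 14.52
eef_pos: [0.5487, -0.2706, 0.156]
tool_rot: [0.99, 0.139, -0.011, -0.009]
wrist_force: [-0.2, -0.2, -3.9]
finger_gap: 0.493
```

Run:
```python
from h import *
need(MAT,.140,16)
tilt('s15')
```

```text
t 14.5167 tcp [ 0.5487 -0.2706  0.156 ] rack [-120.5 -414. ] yaw 16.02 gap 0.493 F [-0.2 -0.2 -3.9]
delta tool mm [-3.8  0.1 16.1] turn 0.02
after turn [-4.1 -0.2 16. ]
n 2459 rect x,z mm ((-0.4547767639160156, -56.55810546875), (87.51980590820312, 160.73660278320312), 5.100587368011475) zmin 0.0192 toolz [-0.025  0.014 -1.   ]
```

View pics/s15.png

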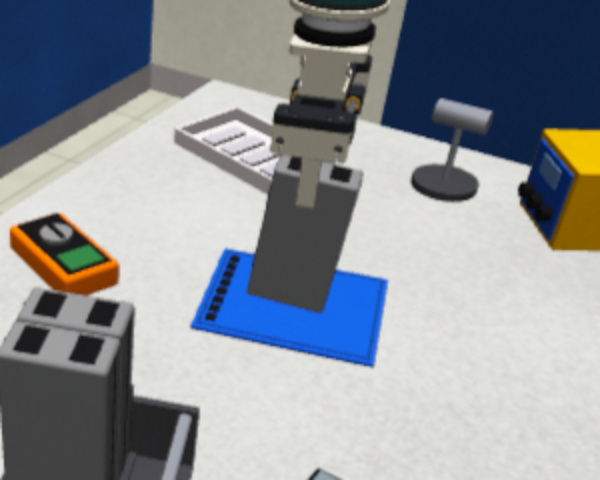

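The case hangs nearly upright over the mat centre (foot at about (290,295) in the crop). I'll lower it to contact.

carry_out(increments="-2 0 3 0;-2 0 4 0;0 0 4 0;0 0 3 0;0 0 3 0;0 0 3 0")

```text
time_s: 15.07
eef_pos: [0.5447, -0.272, 0.1387]
tool_rot: [0.99, 0.139, -0.007, -0.008]
wrist_force: [2.5, 3.2, 6.4]
finger_gap: 0.491
```

Run:
```python
from h import *
need(MAT,.140,16)
tilt('s16')
```

```text
t 15.0667 tcp [ 0.5447 -0.272   0.1387] rack [-124.7 -413.9] yaw 15.95 gap 0.491 F [2.5 3.2 6.4]
delta tool mm [ 0.1 -0.5 -1.3] turn -0.05
after turn [ 0.1 -0.5 -1.3]
n 2332 rect x,z mm ((2.4850082397460938, -46.03936004638672), (87.33560180664062, 155.82752990722656), 1.8520534038543701) zmin 0.0152 toolz [-0.017  0.013 -1.   ]
```

It's in contact with the mat (6 N upward) at about 2° tilt and centred. I'll release.

carry_out(increments="0 0 -1 0;0 0 0 0;0 0 0 0;0 0 0 0;0 0 0 0;0 0 0 0", claw=0)

```text
time_s: 15.62
eef_pos: [0.5439, -0.2728, 0.1397]
tool_rot: [0.99, 0.138, -0.007, -0.007]
wrist_force: [-0.2, -0.1, 0.1]
finger_gap: 0.877
```

Run:
```python
from h import *
need(MAT,.140,16)
tilt('s17')
```

```text
t 15.6167 tcp [ 0.5439 -0.2728  0.1397] rack [-125.7 -414.3] yaw 15.88 gap 0.877 F [-0.2 -0.1  0.1]
delta tool mm [ 1.1 -1.  -0.3] turn -0.12
after turn [ 1.1 -1.  -0.3]
n 1880 rect x,z mm ((5.394096374511719, -48.08103942871094), (87.84910583496094, 153.4147491455078), 0.536978542804718) zmin 0.015 toolz [-0.016  0.012 -1.   ]
```

View pics/s17.png

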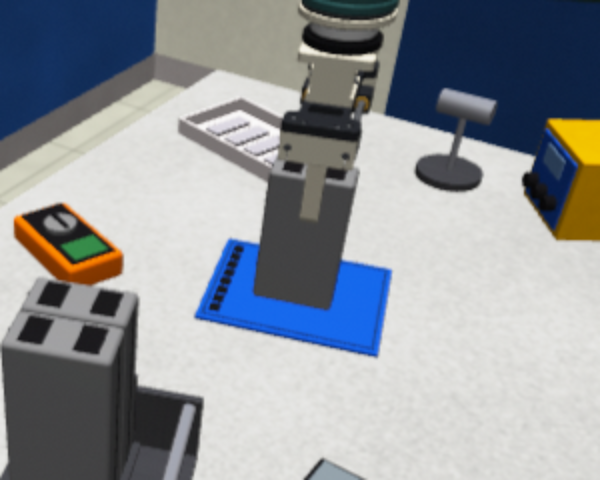

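The side view shows the case upright (0.5°) on the mat with the fingers open and clear. I'll retreat straight up, then check from above.

carry_out(increments="0 0 -5 0;0 0 -15 0;0 0 -25 0;0 0 -30 0;0 0 -30 0;0 0 -30 0;-20 20 -15 0;-25 30 0 0;-25 30 0 0;-25 30 0 0;-25 30 0 0;-25 30 0 0;-20 20 0 0;-10 10 0 0;0 0 0 0;0 0 0 0")

```text
time_s: 17.0
eef_pos: [0.4268, -0.5235, 0.3172]
tool_rot: [0.99, 0.14, -0.003, -0.002]
wrist_force: [0.1, 0.1, -0.0]
finger_gap: 0.997
```

Run:
```python
from h import *
need(MAT,.140,16)
for n in('top','side'):
    im,d=r.grab_frame(n);cv2.imwrite(f'pics/{n}18.png',im[...,::-1]);P=pts(n,d);Z=P[...,2]
    hsv=cv2.cvtColor(im,cv2.COLOR_RGB2HSV)
    m=((hsv[...,1]<60)&(d>0)&(Z>.15)&(Z<.2)&(P[...,0]>.35)&(P[...,0]<.75)&(abs(P[...,1])<.4)).astype(np.uint8)
    k,l,s,c=cv2.connectedComponentsWithStats(m)
    for i in range(1,k):
        if s[i,4]>300:
            q=P[l==i];q=q[abs(q[:,2]-np.median(q[:,2]))<.004]; print(n,c[i].round(),np.median(q[:,2]).round(4),cv2.minAreaRect((q[:,:2]*1000).astype(np.float32)))
```

```text
t 17.0 tcp [ 0.4268 -0.5235  0.3172] rack [-323.6 -607.8] yaw 16.09 gap 0.997 F [ 0.1  0.1 -0. ]
delta tool mm [ 184.2 -208.6  177.1] turn 0.09
after turn [ 182.8 -209.7  177.2]
top [256. 254.] 0.1846 ((582.6145629882812, 107.67961120605469), (88.04553985595703, 93.76879119873047), 20.51666259765625)
top [519. 283.] 0.1645 ((546.0810546875, -265.24371337890625), (86.92340087890625, 45.917510986328125), 16.759485244750977)
side [431. 178.] 0.1666 ((547.0170288085938, -265.8608703613281), (87.79882049560547, 48.920135498046875), 15.66781997680664)
side [309. 258.] 0.1864 ((583.7833251953125, 107.76325225830078), (88.78756713867188, 96.27535247802734), 19.286352157592773)
```

View pics/top18.png

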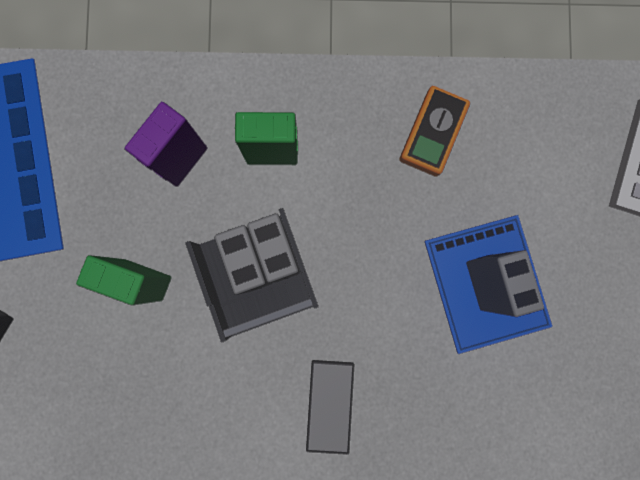

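View pics/side18.png

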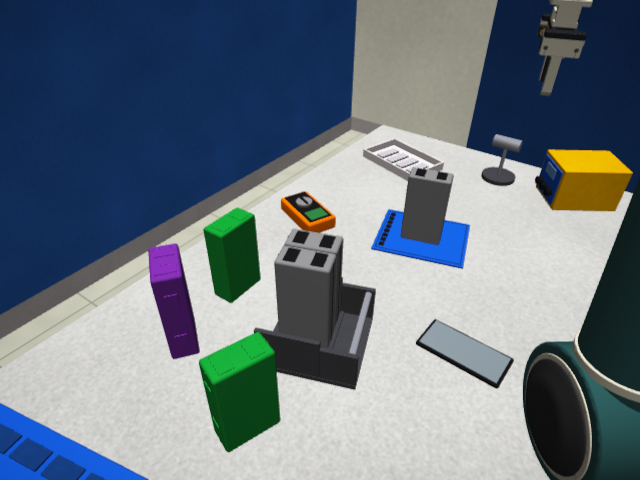

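The short case stands on the mat with its top at z 0.165–0.167 (expected 0.166), about 6 mm from the mat centre. The two tall cases are in their original places. I'll hand it in.

```bash
python3 -c "
from rig import r
print(r.close_job())"
```

```text
the job is handed in; nothing more can be done
None
```

The short case is standing upright on the blue mat, about 6 mm from its centre, and the job is handed in at about 17 s. I drew it forward from behind with shut fingers until it leaned on the rail, then gripped it by its sides and lifted it clear. I let it swing upright in a loosened grip over the mat, set it down, released it and backed the arm away.

- **Short case:** its top is at z 0.165–0.167 against an expected 0.166. It was 0.5° off upright by the side camera, measured just after the fingers opened. It is turned to match the mat to within about 1°.
- **Tall cases:** both are still standing in their places, within about 1 mm of where they started.
- **Forces and contact:** wrist force read about 9 N at most at the moments I checked, and the gripper was touching nothing at hand-in.
- **Disagreements:** the two cameras differ by about 2 mm in height, which is within the stated calibration. The tool also drifted about 2° off vertical while carrying the case; it had no visible effect on the placing.

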